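# Latch the dust collector's hatch tight

### The arm

A 6-joint arm with a two-finger parallel gripper is mounted at the origin on the work surface. World frame = base frame: x ahead of the robot, y to its left, z up, the work surface at z = 0. Lengths are in m, angles in rad, forces in N, time in s.
With the tool pointing down it reaches from about 0.3 to 0.775 m from the base axis. Payload 14.6 kg.
Tool frame: the origin (TCP) lies at the very end of the fingers, on their centre line; the grasp point (between the pads) lies 19 mm behind it (ctrl.grasp_offset is the distance from the TCP to the grasp point, in m); x points along the fingers, y is the direction in which the jaws open and shut, and the axes are right-handed (so a half turn about x gives the same grasp; the last joint's range is limited). The gripper opens to 94 mm and grips with 3 to 60 N. Pads are 16 mm wide; open, the fingers measure 119 mm over their backs; the gripper's body (75 mm by 177 mm) begins 78 mm behind the grasp point.
Start: joints at [-1.327, 0.3, 1.521, -0, 1.321, -0.067], TCP at [0.168, -0.524, 0.169] pointing down, gripper open.
Joint ranges: [-3.03, 3.03], [-0.79, 2.21], [0.23, 2.52], [-1.04, 4.18], [0, 3.07], [-2.55, 2.55]. Speed limits (rad/s): [2.22, 2.22, 2.57, 3.14, 3.14, 3.14].

### API

Orientations are given as [roll, pitch, yaw] about the fixed x, y, z axes, in that order (R = Rz(yaw) Ry(pitch) Rx(roll)).
In Python, from station import ctrl gives the robot as it stands. The module is installed in compiled form; this text tells all that it offers.
- The arm moves only by the tool send_rows, never from a script. Its argument "rows" is a list that holds one entry, the list of rows, each a list of 4 numbers: the shift along the world's x, y, z in mm, then the turn about the world's z in rad. A call has 1 to 12 rows; each row shifts and turns the commanded pose from where the row before left it; what a row does not reach is not made up. A row lasts 1/10 s, in which the tool goes at most 50 mm and 8.59 degrees, less where a joint would pass 70% of its speed; a pose out of reach is approached as far as the arm can. A call is refused whole if a number of a shift passes 50 or a number of a turn 0.15, either way. A call with a gripper value outside its range is refused whole. "grip" is the gripper's target within -1 to 1 (shut at 1, half-way at 0, fully open at -1), set as the call begins (left out, the last holds). The fingers move at their own pace and stop on an object; "newtons" is the grip in N (left out, the last holds). Time passes only in rows, so rows that do not move let the fingers close. It gives the time, the measured TCP pose, the force and the opening at its end, in the units of the state.
- ctrl.get_obs(): the state, without advancing time (a new reading comes with each control period).
- ctrl.camera(name): name is "side" or "top" or "wrist"; returns (picture, depth): 420x560x3 uint8, red, green, blue; 420x560 float32, m along the optical axis (not along the pixel's ray), 0 where there is no reading.
- ctrl.camera_params(name): a dict with "vertical_fov" (degrees; the focal length in pixels is half the picture's height over the tangent of half this angle, whatever the lens; pixels are square), "cx", "cy" (the principal point, pixels), "cam_to_world" (4x4, takes a point from camera to world coordinates); the wrist camera has in their place "mount" (4x4, takes a point from camera to tool coordinates, whose origin is the TCP and whose axes are the tool frame's). Camera axes: x right, y up, looking along -z (the intrinsics and any distortion apply to the point x, -y, -z); pixel columns grow to the right and rows downward; lengths in m; the calibration is good to about 2 mm. A picture is of the moment at which its call begins: read the wrist's pose just before it. camera_params takes no time and is no camera call.
- ctrl.hand_in(): hands the job in, once; it reports no verdict.
The state is a dict: "time_s": time; "qpos": joint angles; "joint_vel": joint speeds; "tau": joint torques, N m; "ee_pos": TCP position; "eef_rot": TCP orientation; "force": force on the tool from outside, world axes, zero at the start; "moment": the same for the moment, N m; "grip_width": finger opening in m.
Only numpy, scipy, OpenCV 4.12 (cv2) and the standard library are available. Lean on these libraries where they do the work, as an engineer would, in place of code of your own. Each camera call takes 0.05 s, during which the arm holds its last target.

### The job

The hatch on top of the larger grey box, the dust collector, is not shut tight: turn its T-handle clockwise, seen from above, as far as it goes, so that the latch draws the hatch down onto its gasket, and let go. The smaller grey box is already shut: leave its handle alone.

Things in the scene. Friction and masses are not known exactly. Their poses are not given: they have to be found in the camera images.
- latch (a joint): T-handle angle of the dust collector: 0 loose, grows clockwise seen from above, 1.4 rad (80 deg) tight at a hard stop; starts at 0.15 to 0.45. Tight, the bar points square at the hatch's hinge edge; loose, it lies roughly along the front edge. Takes 0.2 Nm, stays where left, is not turned by pressing down. A cam draws the hatch down in proportion: the handle sinks 5.7 mm per rad.
- latch_bar (a point): Centre of this T-handle's black cross-bar, on the turning axis; x along the bar (ends alike), z up the stem (leans under 0.05 rad). Bar 84 long, 14 wide, 18 mm high, its centre 32 mm above the hatch, 26 above a 48 mm steel rosette. Nothing within 0.15 m is as high. Collector: fixed grey box 260 (front to hinge) x 240 x 115 high, slotted front, black hose port on a side; handle 76 behind its front.
- hatch (a joint): Opening angle of the collector's hatch about the hinge at the box's far edge (far from the robot): 0.045 rad ajar with the latch fully loose (front edge 11 mm up), 0 drawn tight on its gasket. It moves only as the latch turns.
- caddy_latch (a joint): Angle of the like T-handle on the smaller fixed grey box (190 x 170 x 85 mm high, no port, no slots), about 0.4 m to the left or right of the collector: 1.4 rad is tight, as it starts and should stay.

How it is judged:
At the end, for the whole second after the job is handed in: The dust collector's T-handle is turned clockwise to within 0.18 rad (10 degrees) of its stop and at rest, its hatch is drawn down to within 0.007 rad of shut, and the smaller box's handle is still tight (within 0.18 rad of its stop) (value of joint each of latch, caddy_latch above 1.22 rad and value of joint hatch below 0.007 rad and velocity of joint latch between -0.05 and 0.05 rad/s); the robot touches nothing.
It fails at once if the smaller box's handle is turned loose by more than 0.18 rad (value of joint caddy_latch below 1.22 rad).
It also fails if it takes over 32 s, if anything falls off the work surface, if the arm or the gripper's body presses on something with over 40 N, if the wrist force passes 120 N, or if a joint passes its speed limit or range.

## Working session

There is one attempt and no reset: what is moved stays moved. The work goes in short steps, Python scripts to look and compute and a tool call to move; the robot and the scene stay as the last step left them, time stands still between calls to the robot, and variables do not carry over. Pictures are saved under pics/ and viewed, and the job is handed in when it is done.

Besides the shell and the picture viewer there is one more tool, called after "Request:" as name(argument=value, ...), one argument or row to a line, values as JSON. send_rows: Moves the arm, as the interface text tells. Its arguments: {"type":"object","properties":{"rows":{"type":"array"},"grip":{"type":"number"},"newtons":{"type":"number"}},"required":["rows"]}

```bash
mkdir -p pics; cat > h.py <<'E'
import numpy as np,cv2
from station import ctrl
def shot(n,f):
    o=ctrl.get_obs();p,d=ctrl.camera(n)
    cv2.imwrite(f'pics/{f}.png',p[:,:,::-1]);np.save(f'pics/{f}.npy',d);return o,p,d
def world(n,u,v,z):
    P=ctrl.camera_params(n);f=210/np.tan(np.radians(P['vertical_fov'])/2)
    c=np.array([(u-P['cx'])/f*z,-(v-P['cy'])/f*z,-z,1]);return P['cam_to_world']@c
E
python3 - <<'E'
from h import *
for n in('top','side'):
    o,p,d=shot(n,n+'0');print({k:v for k,v in ctrl.camera_params(n).items()})
print(ctrl.camera_params('wrist'));print(o)
E
```

```text
{'vertical_fov': 45.61742964433874, 'cx': 275.0559467292257, 'cy': 207.91457363956098, 'cam_to_world': array([[ 0.00481513,  0.98327233, -0.18207783,  0.46398767],
       [-0.99992392,  0.00266655, -0.01204333, -0.02601619],
       [-0.01135635,  0.18212197,  0.98321036,  1.13256761],
       [ 0.        ,  0.        ,  0.        ,  1.        ]])}
{'vertical_fov': 51.03264257359807, 'cx': 275.6153481348875, 'cy': 211.1607890204423, 'cam_to_world': array([[ 0.88410143,  0.21066602, -0.41711448,  0.30151899],
       [-0.46689259,  0.4352657 , -0.76977599, -0.61196951],
       [ 0.01938998,  0.87530772,  0.48317743,  0.55737323],
       [ 0.        ,  0.        ,  0.        ,  1.        ]])}
{'vertical_fov': 70.35606754508733, 'cx': 274.0723563317575, 'cy': 210.3395085493137, 'mount': array([[ 3.47459699e-04,  2.83744558e-01, -9.58899841e-01,
        -2.15560908e-01],
       [ 9.99999923e-01, -2.73399104e-04,  2.81451881e-04,
         5.85484989e-04],
       [-1.82301918e-04, -9.58899865e-01, -2.83744632e-01,
        -8.24529642e-02],
       [ 0.00000000e+00,  0.00000000e+00,  0.00000000e+00,
         1.00000000e+00]])}
{'time_s': 0.05, 'qpos': array([-1.32659679e+00,  3.00460994e-01,  1.52155925e+00,  1.29823854e-06,
        1.32068773e+00, -6.65604190e-02]), 'joint_vel': array([ 0.00166178, -0.00147466, -0.00157914,  0.00031232, -0.00187415,
       -0.00019749]), 'tau': array([ 1.44114352e-05, -5.33216000e+01, -3.53711164e+01,  7.10184267e-02,
        2.35242688e-02, -6.22280322e-05]), 'ee_pos': array([ 0.16812807, -0.52336705,  0.16860113]), 'eef_rot': array([-1.63848421,  1.56968101,  1.81386808]), 'force': array([-0.01756943, -0.23169052, -0.48533394]), 'moment': array([ 0.00200614, -0.07023962,  0.05287386]), 'grip_width': 0.09417647969011866}
```

View pics/top0.png

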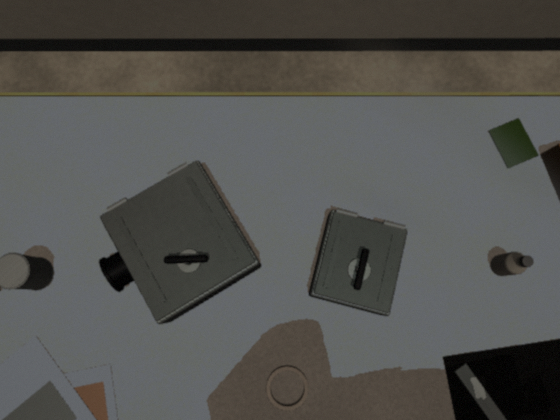

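View pics/side0.png

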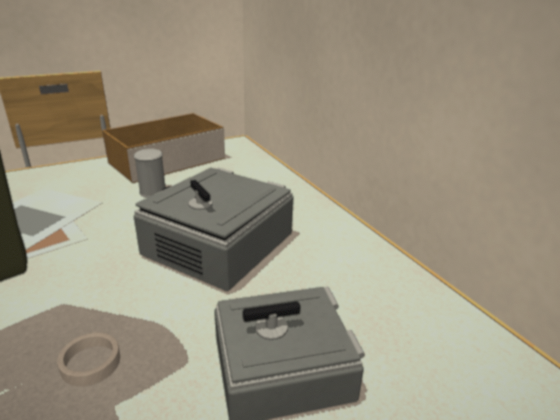

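The top view shows the collector on the left, with its bar around px (186,258), port on its left and hinge edge at upper left. The caddy's bar is around (360,268). I'll enlarge the collector's handle.

```bash
python3 - <<'E'
from h import *
p=cv2.imread('pics/top0.png')[150:335,90:275]
p=np.clip(p.astype(float)*2.2,0,255).astype('uint8')
cv2.imwrite('pics/c0.png',cv2.resize(p,None,fx=3.2,fy=3.2,interpolation=cv2.INTER_CUBIC))
d=np.load('pics/top0.npy')
for u,v in[(186,258),(175,258),(200,257),(186,240),(162,320),(258,263),(360,268)]:
    print(u,v,d[v,u],world('top',u,v,d[v,u])[:3].round(4))
# points of bar: above 125mm near handle
P=[]
for v in range(235,285):
  for u in range(155,220):
    w=world('top',u,v,d[v,u])
    if w[2]>0.14:P.append(w[:3])
P=np.array(P);print(len(P),P.mean(0),P.min(0),P.max(0))
q=P[P[:,2]>np.percentile(P[:,2],40)]
(c,s,a)=cv2.minAreaRect((q[:,:2]*1000).astype('float32'));print(c,s,a,np.percentile(q[:,2],[10,50,90]))
E
```

```text
186 258 0.9616121 [0.5434 0.1568 0.1715]
175 258 0.962027 [0.5433 0.1781 0.1713]
200 257 0.9627583 [0.5455 0.13   0.1704]
186 240 1.0085683 [0.583  0.1658 0.1312]
162 320 1.0027742 [0.4242 0.2125 0.1082]
258 263 1.0223802 [0.5391 0.0209 0.1072]
360 268 0.9883934 [ 0.5278 -0.1825  0.1372]Traceback (most recent call last):
  File "<stdin>", line 12, in <module>
  File "h.py", line 7, in world
    P=ctrl.camera_params(n);f=210/np.tan(np.radians(P['vertical_fov'])/2)
ValueError: time passes only in moves, steps and waits
```

View pics/c0.png

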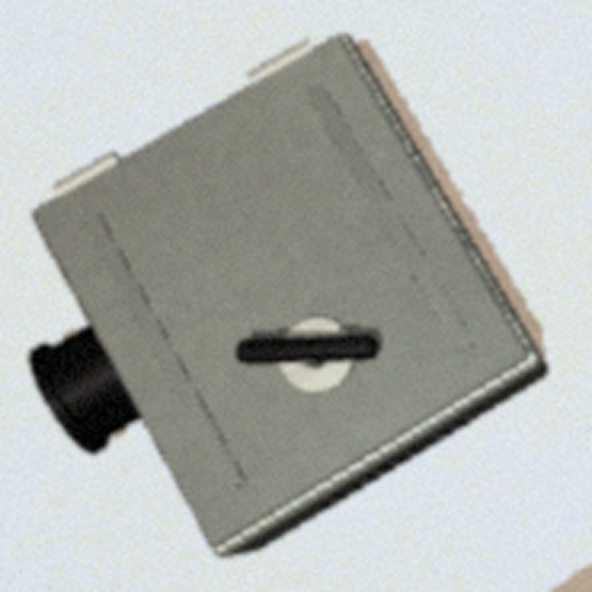

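```bash
cat >> h.py <<'E'
def cloud(n,d):
    P=ctrl.camera_params(n);f=210/np.tan(np.radians(P['vertical_fov'])/2)
    v,u=np.mgrid[:420,:560];z=d
    c=np.stack([(u-P['cx'])/f*z,-(v-P['cy'])/f*z,-z,np.ones_like(z)],-1)
    return (c@P['cam_to_world'].T)[...,:3]
E
python3 - <<'E'
from h import *
from scipy.spatial.transform import Rotation as R
W=cloud('top',np.load('pics/top0.npy'))
def bar(r,zmin):
    P=W[r].reshape(-1,3);P=P[P[:,2]>zmin];c,s,a=cv2.minAreaRect((P[:,:2]*1000).astype('float32'))
    print(len(P),P.mean(0).round(4),c,s,a,np.percentile(P[:,2],[5,50,95]).round(4))
    q=P[:,:2]-P[:,:2].mean(0);e=np.linalg.svd(q,full_matrices=False)[2][0];print('bar dir deg',np.degrees(np.arctan2(e[1],e[0])))
bar(np.s_[235:285,155:220],.155)
print('hatch z', np.median(W[215:235,170:200,2]),np.median(W[285:295,165:175,2]))
a,b=W[322,158],W[265,260]; 
# front edge from hatch-level pixel picks
for u,v in[(160,318),(256,264),(104,213),(195,166)]:print(u,v,W[v,u].round(4))
o=ctrl.get_obs();M=R.from_euler('xyz',o['eef_rot']).as_matrix();print(M.round(3),o['time_s'])
WS=cloud('side',np.load('pics/side0.npy'))
P=WS[170:215,180:225].reshape(-1,3);P=P[P[:,2]>.155];print('side',len(P),P.mean(0),P.min(0),P.max(0))
E
```

```text
349 [0.5393 0.1495 0.2118] (518.869140625, 82.095947265625) (239.4258575439453, 38.420467376708984) 72.2025375366211 [0.1639 0.1709 0.1756]
bar dir deg 72.52375936137838
hatch z 0.1286968992041081 0.13173385083301659
160 318 [0.4289 0.2108 0.1328]
256 264 [0.5371 0.025  0.106 ]
104 213 [0.6391 0.3383 0.1243]
195 166 [0.7396 0.1542 0.1235]
[[-0.     0.306 -0.952]
 [ 0.001 -0.952 -0.306]
 [-1.    -0.001 -0.   ]] 0.1
side 245 [0.53554745 0.13160212 0.17644216] [ 0.30151899 -0.61196951  0.1554848 ] [0.55052534 0.19623824 0.55737323]
```

```bash
python3 - <<'E'
from h import *
for n,r in(('top',np.s_[235:285,155:220]),('side',np.s_[170:215,180:225])):
    W=cloud(n,np.load(f'pics/{n}0.npy'))
    P=W[r].reshape(-1,3);P=P[(P[:,2]>.157)&(P[:,2]<.19)]
    m=np.median(P,0);P=P[np.linalg.norm(P-m,axis=1)<.06]
    c,s,a=cv2.minAreaRect((P[:,:2]*1000).astype('float32'))
    q=P[:,:2]-P[:,:2].mean(0);e=np.linalg.svd(q,full_matrices=False)[2][0]
    print(n,len(P),P.mean(0).round(4),c,s,a,np.percentile(P[:,2],[5,50,95]).round(4),'dir',np.degrees(np.arctan2(e[1],e[0])))
    print('ends',P[P[:,1].argmin()],P[P[:,1].argmax()])
E
```

```text
top 332 [0.5428 0.1574 0.1705] (543.2611694335938, 158.2119903564453) (17.39730453491211, 83.60889434814453) 3.4448330402374268 [0.1643 0.1709 0.1744] dir 92.00709661660525
ends [0.5436187  0.11637052 0.17090417] [0.54160721 0.19999256 0.16800202]
side 237 [0.5405 0.1468 0.1687] (541.6964111328125, 154.01406860351562) (14.238910675048828, 81.41864776611328) 2.591031551361084 [0.1594 0.1707 0.1741] dir -86.38045642485623
ends [0.5392451  0.11315215 0.1641335 ] [0.5388598  0.19463669 0.17245091]
```

Request:
send_rows(
  rows=[
    [[0,0,30,0],[0,0,40,0],[10,20,20,0.08],[20,36,0,0.08],[20,36,0,0.08],[20,36,0,0.08],[20,36,0,0.08],[20,36,0,0.08],[20,36,0,0.08],[20,36,0,0.08],[20,36,0,0.08],[20,36,0,0.08]],
  ],
  grip=-1,
)

```text
time_s: 1.3
ee_pos: [0.3586, -0.178, 0.2591]
eef_rot: [1.648, 1.571, -0.38]
force: [0.3, -0.2, 0.1]
grip_width: 0.0938
```

Request:
send_rows(
  rows=[
    [[20,36,0,0.08],[20,36,0,0.08],[20,36,0,0.08],[20,36,0,0.08],[20,36,0,0.08],[20,36,0,0.08],[20,36,0,0.02],[20,36,0,0],[0,0,0,0],[0,0,0,0]],
  ],
)

```text
time_s: 2.3
ee_pos: [0.518, 0.1087, 0.2584]
eef_rot: [-1.405, 1.569, -2.935]
force: [0.2, -0.2, 0.3]
grip_width: 0.0938
```

Request:
send_rows(
  rows=[
    [[12,24,0,0],[13,24,0,0],[0,0,0,0],[0,0,0,0]],
  ],
)

```text
time_s: 2.7
ee_pos: [0.5429, 0.1554, 0.259]
eef_rot: [-0.931, 1.57, -2.463]
force: [-0.9, -0.5, -0.6]
grip_width: 0.0941
```

```bash
python3 - <<'E'
from h import *
from scipy.spatial.transform import Rotation as R
o,p,d=shot('wrist','w1');M=R.from_euler('xyz',o['eef_rot']).as_matrix()
P=ctrl.camera_params('wrist');f=210/np.tan(np.radians(P['vertical_fov'])/2)
v,u=np.mgrid[:420,:560]
c=np.stack([(u-P['cx'])/f*d,-(v-P['cy'])/f*d,-d,np.ones_like(d)],-1)
W=(c@P['mount'].T)[...,:3]@M.T+o['ee_pos']
np.save('pics/w1W.npy',W)
Q=W[(d>0)];Q=Q[(Q[:,2]>.155)&(Q[:,2]<.185)&(np.hypot(Q[:,0]-.543,Q[:,1]-.157)<.06)]
print(o['ee_pos'],'tool y deg',np.degrees(np.arctan2(M[1,1],M[0,1])),o['qpos'],M[:,0])
print(len(Q),np.percentile(Q,[2,50,98],axis=0),cv2.minAreaRect((Q[:,:2]*1000).astype('float32')))
q=Q[:,:2]-Q[:,:2].mean(0);e=np.linalg.svd(q,full_matrices=False)[2][0];print('dir',np.degrees(np.arctan2(e[1],e[0])))
E
```

```text
[0.54291    0.15541024 0.25904601] tool y deg 2.265587705105319 [ 2.14064629e-01  2.83535219e-01  1.33561418e+00 -2.25661544e-04
  1.52289273e+00  1.74533460e-01] [-3.91332816e-04 -3.15741506e-04 -9.99999874e-01]
1054 [[0.53508058 0.11918734 0.16273528]
 [0.54265256 0.1605289  0.17138947]
 [0.55007727 0.19801767 0.17338694]] ((542.8544921875, 157.78773498535156), (16.3159122467041, 83.59955596923828), 2.5098013877868652)
dir -88.02293986515444
```

View pics/w1.png

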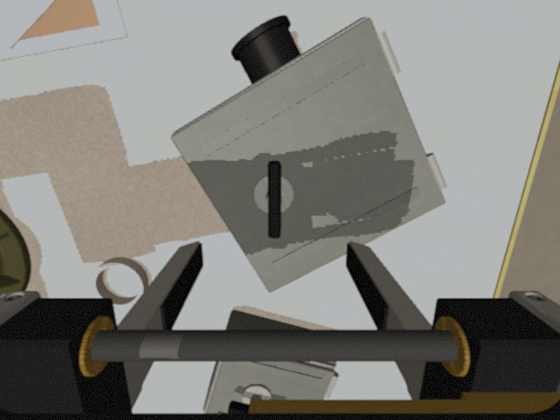

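The wrist view shows the bar vertical at (274,160–238), centred between the fingers. Its centre comes out at (0.543, 0.158) with its top at 0.171, which agrees with the top view. Descending now.

Request:
send_rows(
  rows=[
    [[0,2,-25,0],[0,0,-30,0],[0,0,-25,0],[0,0,-20,0],[0,0,-12,0],[0,0,0,0],[0,0,0,0]],
  ],
)

```text
time_s: 3.45
ee_pos: [0.5435, 0.158, 0.1482]
eef_rot: [1.723, 1.57, 0.191]
force: [-0.6, 0.3, 0.3]
grip_width: 0.0937
```

Request:
send_rows(
  rows=[
    [[0,0,0,0],[0,0,0,0],[0,0,0,0],[0,0,0,0],[0,0,0,0],[0,0,0,0],[0,0,0,0],[0,0,0,0]],
  ],
  grip=1,
  newtons=20,
)

```text
time_s: 4.25
ee_pos: [0.5432, 0.1584, 0.1471]
eef_rot: [-1.977, 1.571, 2.775]
force: [-0.4, -0.1, 0.1]
grip_width: 0.0338
```

Request:
send_rows(
  rows=[
    [[0,0,0,0],[0,0,0,0],[0,0,0,0],[0,0,0,0],[0,0,0,0],[0,0,0,0]],
  ],
)

```text
time_s: 4.85
ee_pos: [0.5432, 0.1583, 0.1471]
eef_rot: [-1.509, 1.571, -3.04]
force: [0.1, 0.4, 1.5]
grip_width: 0.0004
```

The gripper shut to 0.4 mm without holding the bar, so I'll look before doing anything else.

```bash
python3 - <<'E'
from h import *
for n in('wrist','side','top'):
    o,p,d=shot(n,n+'2')
p=cv2.imread('pics/side2.png')[130:300,110:320];s=cv2.resize(p,None,fx=3.2,fy=3.2,interpolation=3);cv2.imwrite('pics/side2c.png',s)
p=cv2.imread('pics/top2.png')[150:335,90:275];s=np.clip(cv2.resize(p,None,fx=3,fy=3,interpolation=3)*2.,0,255);cv2.imwrite('pics/top2c.png',s)
print(o)
E
```

```text
{'time_s': 4.95, 'qpos': array([ 2.18928230e-01,  3.53155778e-01,  1.50287651e+00, -3.77808002e-05,
        1.28562881e+00,  1.78962897e-01]), 'joint_vel': array([ 2.73230176e-05,  1.89629565e-03,  2.26629071e-03, -1.02229341e-03,
        6.04921946e-04,  5.84588032e-04]), 'tau': array([ 3.31603942e-04, -5.57703674e+01, -3.48480856e+01,  7.30407285e-02,
        2.89547868e-03, -3.84042460e-05]), 'ee_pos': array([0.54318018, 0.15833808, 0.14711916]), 'eef_rot': array([-0.90471504,  1.57071887, -2.4355354 ]), 'force': array([ 0.36167108,  0.04583012, -0.8473554 ]), 'moment': array([-0.0362648 , -0.04898383,  0.06555102]), 'grip_width': 0.0002226219131102775}[ WARN:0@1.118] global loadsave.cpp:1063 imwrite_ Unsupported depth image for selected encoder is fallbacked to CV_8U.
```

View pics/side2c.png

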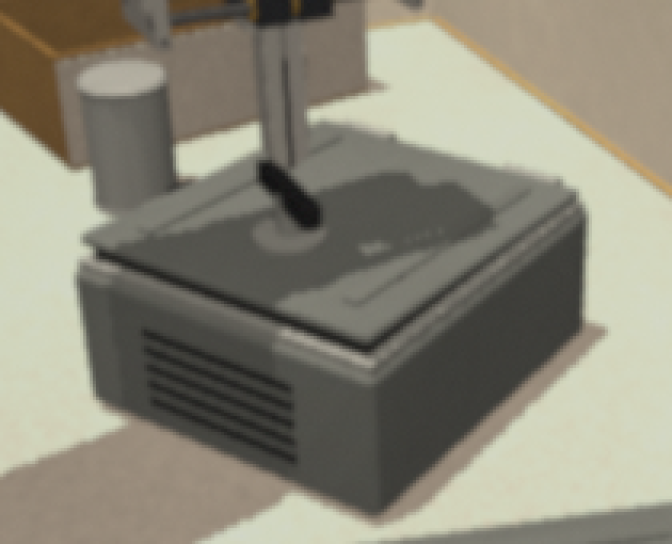

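View pics/wrist2.png

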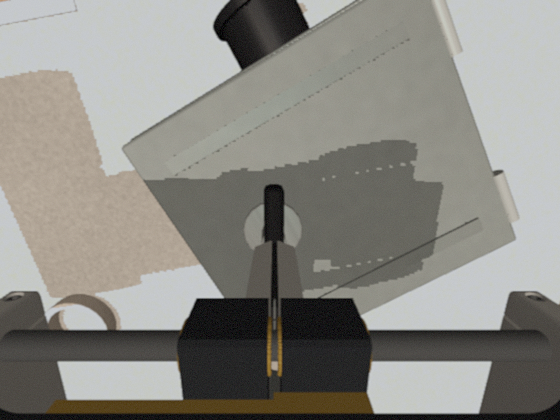

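View pics/top2c.png

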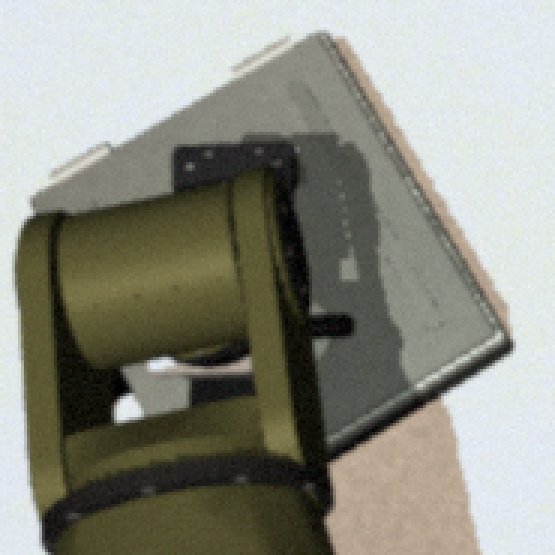

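```bash
python3 - <<'E'
from h import *
from scipy.spatial.transform import Rotation as R
ds=np.load('pics/side2.npy');W=cloud('side',ds)
print('side tip col: px rows')
for v in range(150,202,3): print(v,[ (tuple(W[v,u].round(3))) for u in (192,198,204)])
o=ctrl.get_obs()
P=ctrl.camera_params('side');f=210/np.tan(np.radians(P['vertical_fov'])/2)
def proj(x):
    c=np.linalg.inv(P['cam_to_world'])@np.r_[x,1];return P['cx']-f*c[0]/c[2],P['cy']+f*c[1]/c[2]
print('TCP proj side',proj(o['ee_pos']),'bar c',proj([.543,.158,.162]))
Pw=ctrl.camera_params('wrist');f=210/np.tan(np.radians(Pw['vertical_fov'])/2);c=np.linalg.inv(Pw['mount'])@[0,0,0,1]
print('TCP proj wrist',Pw['cx']-f*c[0]/c[2],Pw['cy']+f*c[1]/c[2],'depth',-c[2])
d=np.load('pics/wrist2.npy')
for v in range(180,300,8):print(v,d[v,[262,268,274,280,286]].round(4))
WT=cloud('top',np.load('pics/top0.npy'));print('table',[WT[v,u].round(4) for u,v in((290,200),(60,200),(280,300),(360,230))])
E
python3 -c "
import cv2
p=cv2.imread('pics/wrist2.png')[160:310,200:350];cv2.imwrite('pics/w2c.png',cv2.resize(p,None,fx=4,fy=4,interpolation=3))
p=cv2.imread('pics/side2.png')[140:215,160:245];cv2.imwrite('pics/s2c.png',cv2.resize(p,None,fx=7,fy=7,interpolation=3))"
```

```text
side tip col: px rows
150 [(np.float64(0.531), np.float64(0.147), np.float64(0.256)), (np.float64(0.543), np.float64(0.147), np.float64(0.254)), (np.float64(0.556), np.float64(0.15), np.float64(0.251))]
153 [(np.float64(0.531), np.float64(0.148), np.float64(0.25)), (np.float64(0.544), np.float64(0.15), np.float64(0.247)), (np.float64(0.555), np.float64(0.148), np.float64(0.246))]
156 [(np.float64(0.531), np.float64(0.15), np.float64(0.243)), (np.float64(0.543), np.float64(0.15), np.float64(0.241)), (np.float64(0.554), np.float64(0.148), np.float64(0.239))]
159 [(np.float64(0.532), np.float64(0.152), np.float64(0.236)), (np.float64(0.542), np.float64(0.148), np.float64(0.235)), (np.float64(0.554), np.float64(0.149), np.float64(0.233))]
162 [(np.float64(0.532), np.float64(0.154), np.float64(0.229)), (np.float64(0.541), np.float64(0.146), np.float64(0.23)), (np.float64(0.554), np.float64(0.149), np.float64(0.227))]
165 [(np.float64(0.532), np.float64(0.156), np.float64(0.222)), (np.float64(0.541), np.float64(0.147), np.float64(0.224)), (np.float64(0.553), np.float64(0.148), np.float64(0
[... 2479 characters left out ...]
0.2372]
196 [0.2372 0.1962 0.1961 0.1973 0.2393]
204 [0.2349 0.1989 0.1981 0.1981 0.2375]
212 [0.2362 0.1999 0.2005 0.2003 0.2357]
220 [0.2375 0.2013 0.2014 0.202  0.2384]
228 [0.2395 0.2018 0.2024 0.2035 0.2395]
236 [0.2228 0.2048 0.2037 0.2044 0.2415]
244 [0.1868 0.1879 0.19   0.1886 0.1874]
252 [0.1773 0.1755 0.1796 0.1762 0.1764]
260 [0.1654 0.1658 0.169  0.1663 0.1659]
268 [0.1556 0.1566 0.1589 0.1566 0.1564]
276 [0.148  0.1476 0.1512 0.1484 0.1481]
284 [0.1417 0.1408 0.1452 0.1411 0.1414]
292 [0.1342 0.1349 0.1365 0.1351 0.1343]
table [array([ 0.6921, -0.0466,  0.0019]), array([ 6.912e-01,  4.882e-01, -4.000e-04]), array([ 0.4649, -0.0242,  0.0033]), array([ 0.6097, -0.1913,  0.0947])]
```

View pics/w2c.png

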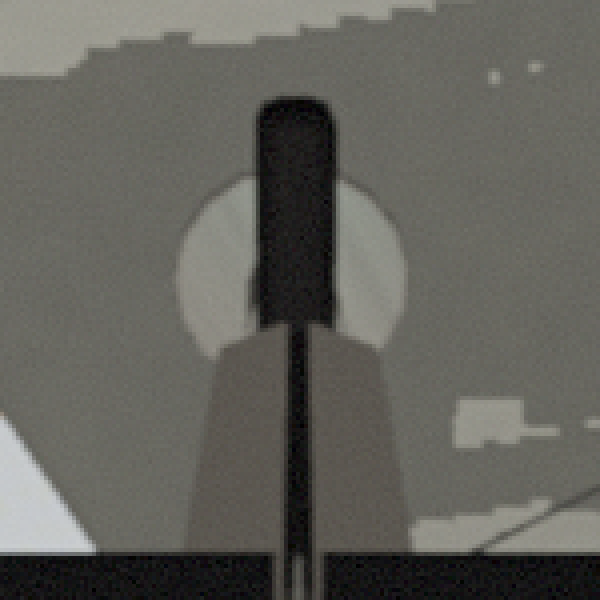

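View pics/s2c.png

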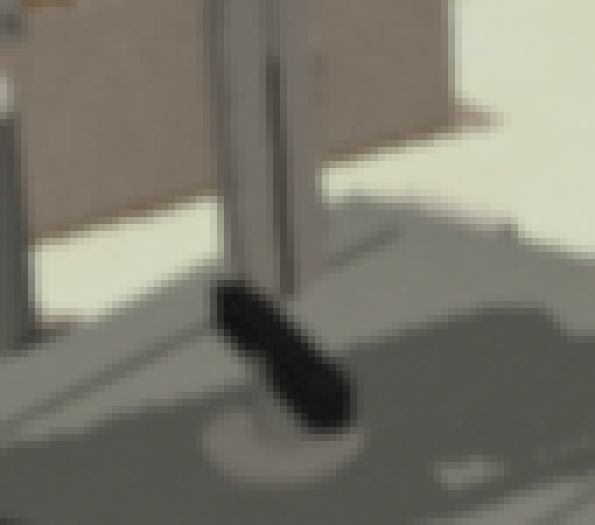

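The crop shows the closed finger tips ending at about z = 0.187, above the bar's top at 0.171. The real tips are therefore about 39 mm higher than the reported TCP, in both the side and wrist views. Their lateral position is right. I'll open, then go about 38 mm lower while watching the force.

Request:
send_rows(
  rows=[
    [[0,0,0,0],[0,0,0,0],[0,0,0,0],[0,0,0,0],[0,0,0,0],[0,0,0,0],[0,0,0,0],[0,0,0,0],[0,0,0,0]],
  ],
  grip=-1,
)

```text
time_s: 5.9
ee_pos: [0.5432, 0.1583, 0.1472]
eef_rot: [0.418, 1.571, -1.113]
force: [0.1, 0.4, 0.3]
grip_width: 0.0691
```

Request:
send_rows(
  rows=[
    [[0,0,-5,0],[0,0,-5,0],[0,0,-5,0],[0,0,-5,0],[0,0,0,0],[0,0,0,0]],
  ],
)

```text
time_s: 6.5
ee_pos: [0.5432, 0.1584, 0.1271]
eef_rot: [-1.415, 1.571, -2.946]
force: [0.9, -0.6, 0.1]
grip_width: 0.094
```

```bash
python3 - <<'E'
from h import *
o,p,d=shot('side','side3');print(o['ee_pos'],o['force'],o['grip_width'])
cv2.imwrite('pics/s3c.png',cv2.resize(p[100:240,140:280,::-1],None,fx=4.2,fy=4.2,interpolation=3))
E
```

```text
[0.54318637 0.15836017 0.12706547] [ 0.86629888 -0.58083674  0.14784793] 0.09397822732175368
```

View pics/s3c.png

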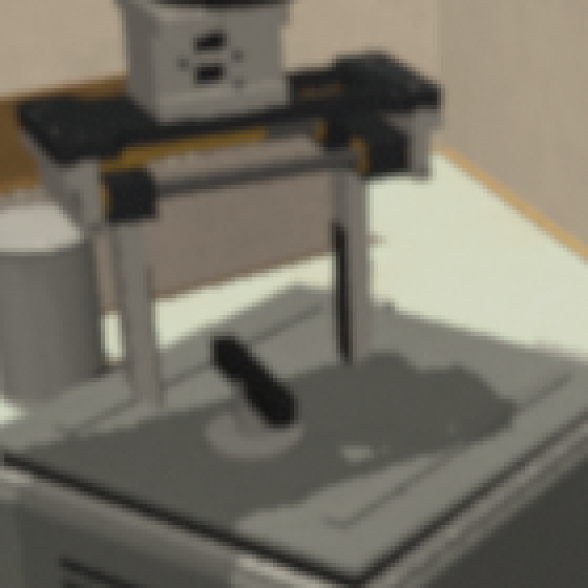

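Request:
send_rows(
  rows=[
    [[0,0,-5,0],[0,0,-5,0],[0,0,-5,0],[0,0,-2,0],[0,0,0,0],[0,0,0,0]],
  ],
)

```text
time_s: 7.15
ee_pos: [0.5433, 0.1584, 0.1102]
eef_rot: [1.825, 1.571, 0.294]
force: [-0.3, -1.1, -0.2]
grip_width: 0.0938
```

```bash
python3 - <<'E'
from h import *
o,p,d=shot('side','side4');print(o['ee_pos'],o['force'],o['grip_width'])
cv2.imwrite('pics/s4c.png',cv2.resize(p[100:240,140:280,::-1],None,fx=4.2,fy=4.2,interpolation=3))
for n,r in(('side3',range(180,202,2)),('side4',range(184,208,2))):
    W=cloud('side',np.load(f'pics/{n}.npy'))
    print(n,[(v,*W[v,175].round(3).tolist()) for v in r])
E
```

```text
[0.54326022 0.15837653 0.11022876] [-0.26337033 -1.08176781 -0.22027607] 0.09375443639372466
side3 [(180, 0.494, 0.147, 0.202), (182, 0.493, 0.145, 0.198), (184, 0.492, 0.144, 0.195), (186, 0.492, 0.144, 0.191), (188, 0.492, 0.145, 0.186), (190, 0.491, 0.143, 0.183), (192, 0.491, 0.146, 0.177), (194, 0.49, 0.144, 0.174), (196, 0.508, 0.216, 0.133), (198, 0.505, 0.208, 0.132), (200, 0.502, 0.198, 0.133)]
side4 [(184, 0.493, 0.146, 0.194), (186, 0.492, 0.144, 0.191), (188, 0.492, 0.147, 0.185), (190, 0.491, 0.145, 0.181), (192, 0.491, 0.147, 0.176), (194, 0.491, 0.145, 0.173), (196, 0.49, 0.144, 0.169), (198, 0.49, 0.147, 0.164), (200, 0.49, 0.146, 0.16), (202, 0.489, 0.147, 0.155), (204, 0.498, 0.181, 0.132), (206, 0.494, 0.169, 0.134)]
```

View pics/s4c.png

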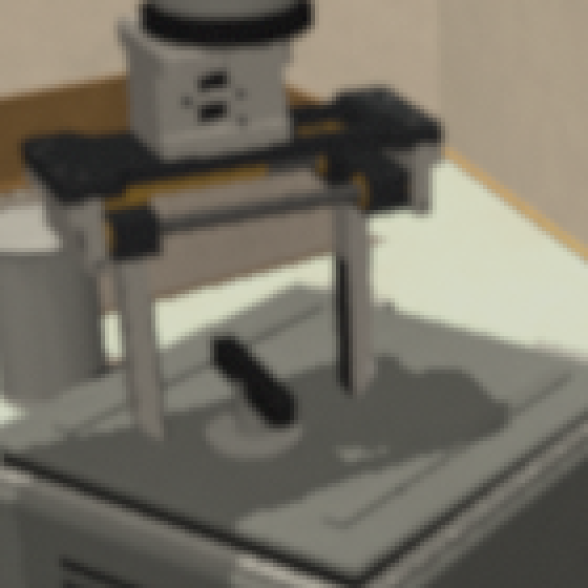

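Request:
send_rows(
  rows=[
    [[0,0,-4,0],[0,0,0,0],[0,0,0,0],[0,0,0,0],[0,0,0,0],[0,0,0,0],[0,0,0,0],[0,0,0,0],[0,0,0,0],[0,0,0,0],[0,0,0,0],[0,0,0,0]],
  ],
  grip=1,
  newtons=20,
)

```text
time_s: 8.4
ee_pos: [0.5424, 0.1584, 0.1061]
eef_rot: [-1.499, 1.569, -3.03]
force: [-5.6, -0.7, 3.1]
grip_width: 0.0175
```

Request:
send_rows(
  rows=[
    [[0,0,0,0],[0,0,0,0],[0,0,0,0]],
  ],
)

```text
time_s: 8.7
ee_pos: [0.5423, 0.1583, 0.106]
eef_rot: [-1.491, 1.569, -3.021]
force: [-6.1, -0.5, 3.4]
grip_width: 0.0178
```

Now the bar is held (17.8 mm opening). I'll turn clockwise while sinking with the cam.

Request:
send_rows(
  rows=[
    [[-1,0,0,-0.05],[0,0,-0.5,-0.1],[0,0,-0.6,-0.1],[0,0,-0.6,-0.1],[0,0,-0.6,-0.1],[0,0,-0.3,-0.05],[0,0,0,0],[0,0,0,0]],
  ],
)

```text
time_s: 9.5
ee_pos: [0.5422, 0.1581, 0.1034]
eef_rot: [-0.025, 1.57, -2.054]
force: [0.5, -2.9, -0.7]
grip_width: 0.0174
```

```bash
python3 - <<'E'
from h import *
o,p,d=shot('side','side5');print({k:o[k].round(3) for k in('ee_pos','force','moment','qpos')},o['grip_width'])
cv2.imwrite('pics/s5c.png',cv2.resize(p[100:240,140:280,::-1],None,fx=4.2,fy=4.2,interpolation=3))
E
```

```text
{'ee_pos': array([0.542, 0.158, 0.103]), 'force': array([ 0.537, -2.925, -0.666]), 'moment': array([-0.507, -0.173,  0.081]), 'qpos': array([ 0.219,  0.393,  1.554, -0.   ,  1.194,  0.678])} 0.017351278057247076
```

View pics/s5c.png

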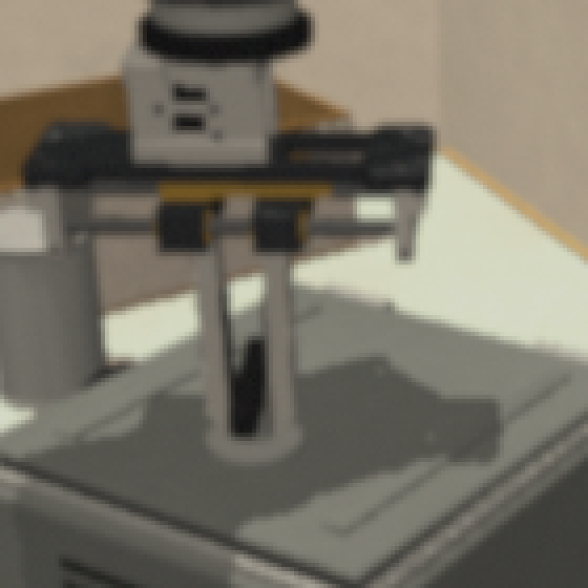

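The bar turns with the fingers and the forces are small. Continuing.

Request:
send_rows(
  rows=[
    [[0,0,-0.6,-0.1],[0,0,-0.6,-0.1],[0,0,-0.6,-0.1],[0,0,-0.6,-0.1],[0,0,-0.3,-0.05],[0,0,-0.3,-0.05],[0,0,0,0],[0,0,0,0]],
  ],
)

```text
time_s: 10.35
ee_pos: [0.5424, 0.158, 0.1009]
eef_rot: [1.88, 1.57, -0.648]
force: [-1.5, -4.2, 4.0]
grip_width: 0.0172
```

```bash
python3 - <<'E'
from h import *
o=ctrl.get_obs();print({k:o[k].round(3) for k in('ee_pos','force','moment','qpos')},o['grip_width'])
E
```

```text
{'ee_pos': array([0.542, 0.158, 0.101]), 'force': array([-1.466, -4.174,  4.003]), 'moment': array([-0.987,  0.117,  0.102]), 'qpos': array([ 2.190e-01,  3.960e-01,  1.557e+00, -1.000e-03,  1.188e+00,
        1.177e+00])} 0.017232804283929093
```

Request:
send_rows(
  rows=[
    [[0,0,-0.2,-0.03],[0,0,-0.2,-0.03],[0,0,0,0],[0,0,0,0]],
  ],
)

```text
time_s: 10.75
ee_pos: [0.5424, 0.158, 0.1006]
eef_rot: [1.765, 1.57, -0.824]
force: [-1.2, -5.6, 5.6]
grip_width: 0.0178
```

```bash
python3 - <<'E'
from h import *
o=ctrl.get_obs();print({k:o[k].round(3) for k in('ee_pos','force','moment','qpos')},o['grip_width'])
E
```

```text
{'ee_pos': array([0.542, 0.158, 0.101]), 'force': array([-1.168, -5.552,  5.644]), 'moment': array([-1.188,  0.167,  0.113]), 'qpos': array([ 2.190e-01,  3.960e-01,  1.557e+00, -1.000e-03,  1.188e+00,
        1.237e+00])} 0.017802668446077016
```

Request:
send_rows(
  rows=[
    [[0,0,0,-0.03],[0,0,0,-0.03],[0,0,0,-0.03],[0,0,0,0],[0,0,0,0]],
  ],
)

```text
time_s: 11.25
ee_pos: [0.5426, 0.158, 0.1004]
eef_rot: [2.17, 1.57, -0.509]
force: [1.1, -5.4, 1.1]
grip_width: 0.0172
```

```bash
python3 - <<'E'
from h import *
o=ctrl.get_obs();print({k:o[k].round(3) for k in('ee_pos','force','moment','qpos')},o['grip_width'])
o,p,d=shot('wrist','w6')
E
```

```text
{'ee_pos': array([0.543, 0.158, 0.1  ]), 'force': array([ 1.125, -5.424,  1.133]), 'moment': array([-1.039, -0.335,  0.085]), 'qpos': array([ 2.190e-01,  3.970e-01,  1.557e+00, -1.000e-03,  1.187e+00,
        1.327e+00])} 0.017248261520932506
```

View pics/w6.png

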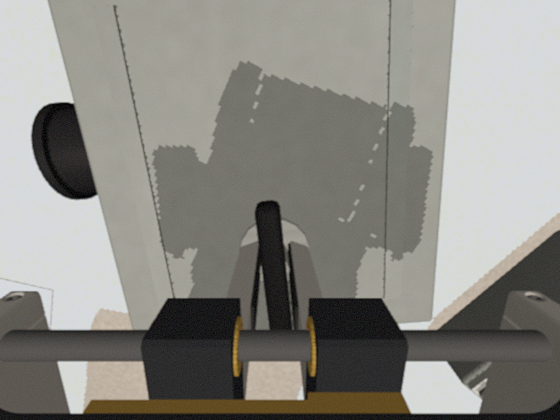

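In the wrist view the bar, (268,205) to (280,330), is parallel to the hatch's centre line, and the fingers have turned slightly past it. That suggests the stop has been reached. I'll release, lift and check.

Request:
send_rows(
  rows=[
    [[0,0,0,0],[0,0,0,0],[0,0,0,0],[0,0,0,0],[0,0,0,0],[0,0,0,0],[0,0,0,0],[0,0,0,0],[0,0,0,0],[0,0,0,0],[0,0,0,0]],
  ],
  grip=-1,
)

```text
time_s: 12.4
ee_pos: [0.5422, 0.1584, 0.1001]
eef_rot: [-0.806, 1.571, 2.796]
force: [-0.1, -0.2, 0.0]
grip_width: 0.0941
```

Request:
send_rows(
  rows=[
    [[0,0,20,0],[0,0,30,0],[0,0,40,0],[0,0,30,0],[0,0,30,0],[0,0,0,0],[0,0,0,0]],
  ],
)

```text
time_s: 13.1
ee_pos: [0.5422, 0.1584, 0.25]
eef_rot: [2.838, 1.57, 0.157]
force: [0.1, 0.4, -0.8]
grip_width: 0.0943
```

```bash
python3 - <<'E'
from h import *
from scipy.spatial.transform import Rotation as R
o,p,d=shot('wrist','w7');M=R.from_euler('xyz',o['eef_rot']).as_matrix()
P=ctrl.camera_params('wrist');f=210/np.tan(np.radians(P['vertical_fov'])/2)
v,u=np.mgrid[:420,:560]
c=np.stack([(u-P['cx'])/f*d,-(v-P['cy'])/f*d,-d,np.ones_like(d)],-1)
W=(c@P['mount'].T)[...,:3]@M.T+o['ee_pos']
Q=W[d>0];Q=Q[(Q[:,2]>.147)&(Q[:,2]<.18)&(np.hypot(Q[:,0]-.543,Q[:,1]-.157)<.06)]
q=Q[:,:2]-Q[:,:2].mean(0);e=np.linalg.svd(q,full_matrices=False)[2][0];print(len(Q),'dir',np.degrees(np.arctan2(e[1],e[0])),Q.mean(0),np.percentile(Q[:,2],[50,95]))
print(cv2.minAreaRect((Q[:,:2]*1000).astype('float32')))
# hatch plane: fit
H=W[(d>0)&(W[...,2]>.105)&(W[...,2]<.14)];A=np.c_[H[:,:2],np.ones(len(H))];s=np.linalg.lstsq(A,H[:,2],rcond=None)[0];print('plane slope',s)
print(cv2.minAreaRect((H[:,:2]*1000).astype('float32')))
W0=np.load('pics/w1W.npy');H=W0[(W0[...,2]>.105)&(W0[...,2]<.145)];A=np.c_[H[:,:2],np.ones(len(H))];print('before',np.linalg.lstsq(A,H[:,2],rcond=None)[0],cv2.minAreaRect((H[:,:2]*1000).astype('float32')))
o,p,d=shot('side','side7');print(o['grip_width'],o['time_s'],o['ee_pos'])
cv2.imwrite('pics/s7c.png',cv2.resize(p[120:300,120:320,::-1],None,fx=3.3,fy=3.3,interpolation=3))
E
```

```text
1041 dir -147.48843419737935 [0.54373207 0.15770017 0.16512779] [0.16561305 0.16718879]
((541.1481323242188, 156.11602783203125), (84.53125762939453, 17.58095932006836), 35.53482437133789)
plane slope [-0.00229644 -0.00305281  0.12733576]
((543.5111083984375, 262.427978515625), (257.09637451171875, 410.838134765625), 31.33962631225586)
before [-0.0263142  -0.01783635  0.14795678] ((601.7505493164062, 87.21554565429688), (316.7579650878906, 509.90521240234375), 9.537574768066406)
0.0938940869323748 13.15 [0.54187506 0.15828776 0.24914256]
```

View pics/w7.png

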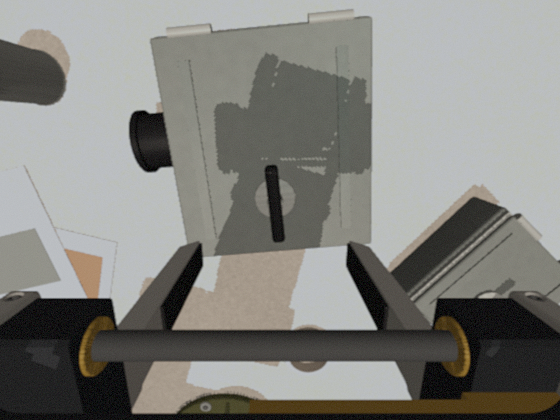

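View pics/s7c.png

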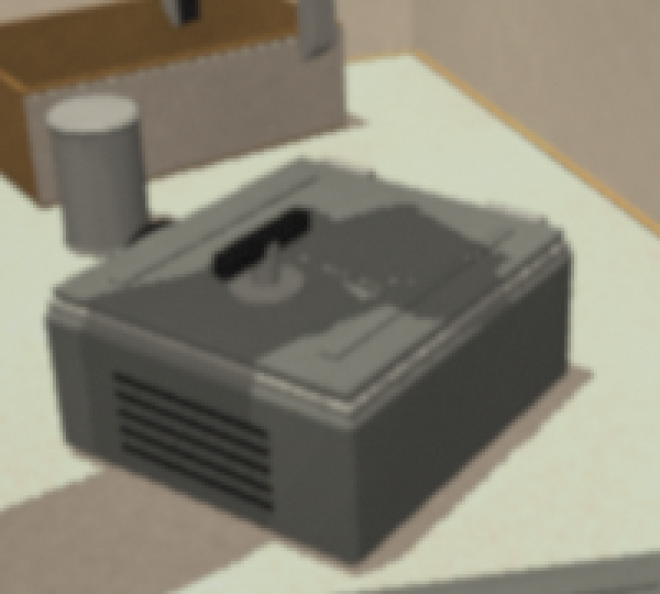

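The wrist view shows the bar, (271,170) to (279,240), square to the hinge edge. The side view shows no gap at the hatch's front edge. The bar direction is 32.5° against a box axis of about 31.5°, the handle sank 5.8 mm, and the gripper is clear.

```bash
python3 -c "
from station import ctrl
o=ctrl.get_obs();print(o['time_s'],o['force'],o['grip_width']);print(ctrl.hand_in())"
```

```text
13.2 [0.05988535 0.65292836 1.14163239] 0.09397598974652845
the job is handed in; nothing more can be done
None
```

I turned the dust collector's T-handle clockwise to its stop, let go, raised the gripper clear, and handed the job in at 13.2 s. No verdict is reported.

**Last checks:**
- **Handle angle:** the bar turned about 60°. It now points at 32.5°, against a box axis of about 31.5°, so it is within about 1° of square to the hinge edge.
- **Hatch:** the handle sank about 5.8 mm. The fitted slope of the hatch fell from about 0.03 to 0.004 rad, and the side view shows no front gap.
- **Forces:** readings between moves stayed under about 10 N. The gripper is open, about 12 cm above where it gripped.
- **Smaller box:** I never approached its handle. I did not measure its angle again at the end.

**What disagreed:**
- **Finger tips:** they sat about 40 mm above the reported tool point. The first grip therefore closed on air above the bar without touching anything. I measured the offset in the side and wrist views, opened, went lower and gripped the bar.
- **Grip width:** it read 17–18 mm on a 14 mm bar, which I did not explain.
- **Stop:** I felt no clear rise in torque there, so "at the stop" rests on the images.

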